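# Shut and latch the sloped-lid sample box under the support frame

## Robot

A 6-joint arm with a two-finger parallel gripper is mounted at the origin on the work surface. World frame = base frame: x ahead of the robot, y to its left, z up, the work surface at z = 0. Lengths are in m, angles in rad, forces in N, time in s.
With the tool pointing down it reaches from about 0.35 to 0.775 m from the base axis. Payload 7.3 kg.
Tool frame: the origin (TCP) lies between the finger pads; the fingertips stand 8 mm ahead of it and the grasp point (between the pads) lies 11 mm behind it; z points along the fingers, y is the line along which they close (so a half turn about z gives the same grasp; the last joint's range is limited). The gripper opens to 92 mm and grips with 3 to 60 N. Pads are 19 mm wide; open, the fingers measure 130 mm over their backs; the gripper's body (75 mm by 190 mm) begins 47 mm behind the grasp point.
Start: joints at [-1.355, 0.342, 1.524, -0, 1.275, -0.146], TCP at [0.186, -0.491, 0.235] pointing down, gripper open.
Joint ranges: [-2.53, 2.53], [-0.77, 2.02], [0.04, 2.7], [-1, 4.14], [0.28, 2.66], [-3.11, 3.11]. Speed limits (rad/s): [2.57, 2.57, 3.14, 3.14, 3.14, 3.14].

## Interface

Orientations are given as [roll, pitch, yaw] about the fixed x, y, z axes, in that order (R = Rz(yaw) Ry(pitch) Rx(roll)).
In Python, from station import bot gives the robot as it stands.
- The arm moves only by the shell command python3 -m creep 'ROWS' [OPENING]. ROWS is JSON, a list of rows, each a list of 2 entries, a list of its own where there are three numbers: the shift along the tool's x, y, z in m, then the turn, a rotation vector about the tool's x, y, z in rad. A call has 1 to 5 rows; each row shifts and turns the commanded pose from where the row before left it, along the tool's axes as they then stand; what a row does not reach is not made up. A row lasts 1/8 s, in which the tool goes at most 62.5 mm and 10.7 degrees, less where a joint would pass 70% of its speed; a pose out of reach is approached as far as the arm can. A call with a gripper value outside its range is refused whole. OPENING is the opening, from -1 (shut) to 1 (fully open), set as the call begins (- or left out, the last holds). The fingers move at their own pace and stop on an object; the grip force is fixed at half the most. Time passes only in rows, so rows that do not move let the fingers close. It gives the time, the measured TCP pose, the force, the opening and the grip force at its end, in the units of the state.
- bot.read_state(): the state, without advancing time (a new reading comes with each control period).
- bot.snapshot(name): name is "side" or "top" or "wrist"; returns a dict with "color" (400x640x3 uint8, red, green, blue), "vertical_fov" (degrees; the focal length in pixels is half the picture's height over the tangent of half this angle, whatever the lens; pixels are square), "cx", "cy" (the principal point, pixels), "distortion" ([k1, k2, p1, p2, k3] as OpenCV has them; the pictures are not rectified), "world_from_camera" (4x4, takes a point from camera to world coordinates). Camera axes: x right, y up, looking along -z (the intrinsics and any distortion apply to the point x, -y, -z); pixel columns grow to the right and rows downward; lengths in m; the calibration is good to about 2 mm. A picture is of the moment at which its call begins. There is no depth.
- bot.close_job(): hands the job in; it is judged then, once.
The state is a dict: "t": time; "joints": joint angles; "qd": joint speeds; "effort": joint torques, N m; "position": TCP position; "tool_rot": TCP orientation; "contact_force": force on the tool from outside, world axes, zero at the start; "torque": the same for the moment, N m; "grip_width": opening from 0.0 (shut) to 1.0 (fully open); "grip_force": force on a finger pad.
Only numpy, scipy, OpenCV 4.12 (cv2) and the standard library are available. Lean on these libraries where they do the work, as an engineer would, in place of code of your own. Each camera call takes 0.05 s, during which the arm holds its last target. There are 200 camera calls.

## Task

Shut the sloping lid of the metal sample box fully, then swing its hinged strap latch up over the lid's lower edge and press it down until it snaps home under the spring catch, without leaning hard on the latch. Leave the flask, the bottle and the dish standing where they are, and let go of everything at the end.

Things in the scene. Friction and masses are not known exactly. Their poses are not given: they have to be found in the camera images.
- box: Fixed sheet-metal sample box, 200 deep (x) x 240 wide (y) x 188 high. Origin: centre of its underside; its x axis points from the front to the back, z up. Front wall 70 high at x = -100; from its top edge the front slopes up at 40 degrees to x = +40, z = 188, and the rest of the top is level. The slope is closed by the lid.
- lid (a joint): Hinge angle of the lid, rad: 0 = shut flat on the slope, grows to 0.5 as its lower edge rises. The lid is a plain 179 x 226 x 6 mm plate hinged along the top of the slope (box frame x = 40, z = 188 mm); shut, its outer face lies 7 mm above the slope plane. A stiff hinge: it stays where it is left.
- lid_edge (a point): Middle of the lid's lower edge, on the outer face; moves with the lid. Its x axis points along the lid towards the lid's hinge, z out of the face.
- latch (a joint): Hinge angle of the strap latch, rad: 0 = closed, lying along the lid 1 mm above its face; about 1.57 = standing square to the slope; 2.3 = level, pointing away from the box; stop at 2.8. It stays where it is left. Resting unlatched on top of the catch it reads about 0.17; snapped home it reads under 0.03.
- latch_hinge (a point): Middle of the latch's hinge axis, on the top of the front wall (box frame x = -111, z = 74 mm); the axis is the box's y. Dark knuckles 54 mm wide in all, radius 5, stand here.
- latch_tip (a point): Middle of the strap latch's free end, 75 mm from its hinge axis; its x axis points from the hinge along the strap, z is the outer face when closed. The strap is a plain steel bar 75 long, 30 wide, 4 thick, centred on this line.
- catch (a point): Centre of the round spring bolt (9 mm diameter, 31 long across) standing out of a dark housing on the lid, 25 x 44 x 19 high, front face 6.5 mm up-slope of here. Lid shut, it lies 77 mm up-slope of the latch's hinge axis and 7.5 mm farther out. The strap's end must be pushed past it (10 to 15 N at mid-strap) and then lies under it.
- bar_mid (a point): Middle of the fixed crossbar (12 mm round, 400 long, along the frame's y, 210 mm above the table) over the latch, on two 12 mm uprights 235 high, 175 mm to each side, 16 mm behind it. A tool standing upright at the latch hits it: lean the tool's top 30 to 50 degrees out past the box's front.
- flask: Glass conical flask, 82 mm wide, 125 high, loose; origin under its centre. Bystander.
- reagent_bottle: White plastic jar, 70 mm wide, 130 high, loose; origin under its centre. Bystander.
- dish: Glass dish, 90 mm wide, 16 high, loose; origin under its centre. Bystander.

How it is judged:
By the outcome, as a careful person would: the job done as asked, in the order asked, and still so for the second after the job is handed in, with the robot touching nothing.
It also fails if it takes over 51 s, if anything falls off the work surface, if the arm or the gripper's body presses on something with over 40 N, if the wrist force passes 120 N, or if a joint passes its speed limit or range.

## Working session

There is one attempt and no reset: what is moved stays moved. The work goes in short steps, Python scripts to look and compute and a shell command to move; the robot and the scene stay as the last step left them, time stands still between calls to the robot, and variables do not carry over. Pictures are saved under pics/ and viewed, at most 10 in all, crops included, and the job is handed in when it is done.

```bash
ls; mkdir -p pics
python3 - <<'E'
from station import bot
import cv2, json
import numpy as np
for n in ["side","top"]:
    s=bot.snapshot(n); cv2.imwrite(f"pics/{n}0.png",s["color"][:,:,::-1])
    print(n,s["vertical_fov"],s["cx"],s["cy"],s["distortion"],np.round(s["world_from_camera"],3).tolist())
print(bot.read_state())
E
```

```text
pics
side 56.711230175944685 322.7900908874078 199.30513888372337 [-0.01211651  0.          0.          0.          0.        ] [[-0.964, -0.203, 0.17, 0.667], [0.265, -0.732, 0.627, 0.54], [-0.002, 0.65, 0.76, 0.76], [0.0, 0.0, 0.0, 1.0]]
top 46.51717478297209 317.89137230459687 200.3198987000594 [0.02712308 0.         0.         0.         0.        ] [[-0.021, 0.999, -0.047, 0.492], [-1.0, -0.021, -0.007, 0.03], [-0.008, 0.047, 0.999, 1.31], [0.0, 0.0, 0.0, 1.0]]
{'t': 0.1, 'joints': array([-1.35506020e+00,  3.42642735e-01,  1.52487791e+00,  3.15649461e-05,
        1.27540025e+00, -1.46003832e-01]), 'qd': array([-0.00099552, -0.0020996 , -0.0033606 , -0.00038982, -0.00041787,
       -0.00030335]), 'effort': array([ 1.69992789e-03, -4.32002449e+01, -2.44694191e+01,  7.18783052e-02,
        5.26481203e-02, -5.95417237e-05]), 'position': array([ 0.18575472, -0.49068571,  0.23413501]), 'tool_rot': array([-3.14028293e+00, -2.23104701e-04,  3.61730602e-01]), 'contact_force': array([-0.21074755,  0.49865469,  0.63965404]), 'torque': array([-0.05583185, -0.00059586, -0.00301223]), 'grip_force': 0.0, 'grip_width': 1.002534196932936}
```

View pics/side0.png

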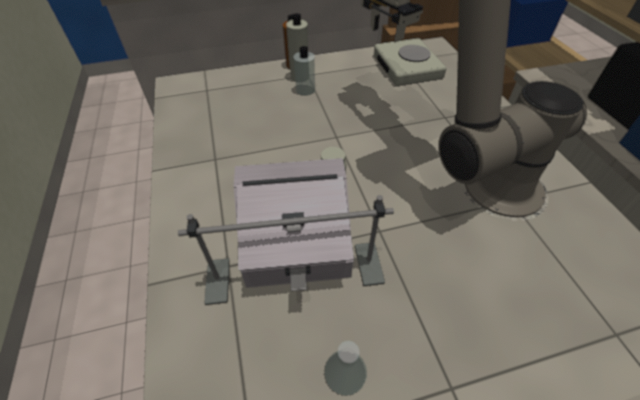

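View pics/top0.png

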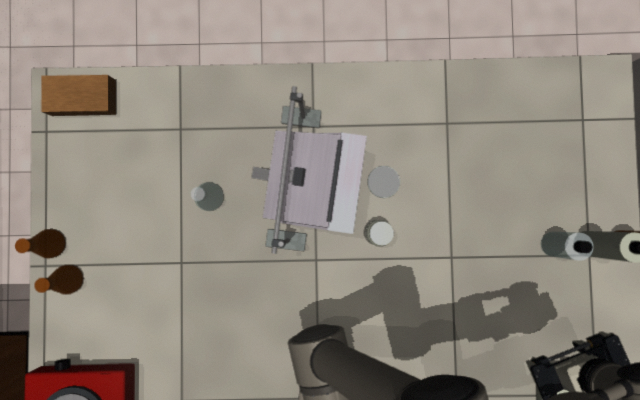

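Side view: the box front with the latch faces the camera (strap at about (298,280), catch housing (292,222)), and the bar runs (182,232)–(390,210). Top view: latch at (260,173), housing (298,176), bar (295,90)–(276,250), flask (207,195), jar (380,232), dish (384,182). I'll enlarge both for exact corners.

Run:
```python
import cv2
a=cv2.imread("pics/top0.png")[75:265,235:415]; cv2.imwrite("pics/top0c.png",cv2.resize(a,None,fx=3,fy=3,interpolation=cv2.INTER_CUBIC))
a=cv2.imread("pics/side0.png")[145:310,170:400]; cv2.imwrite("pics/side0c.png",cv2.resize(a,None,fx=3.4,fy=3.4,interpolation=cv2.INTER_CUBIC))
```

```text
(no output)
```

View pics/top0c.png

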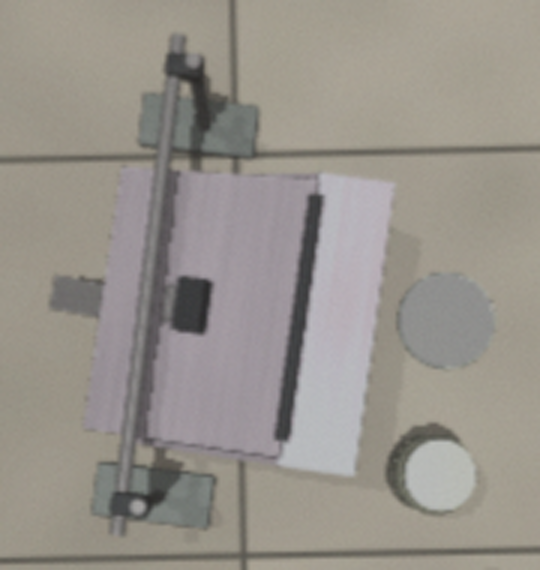

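View pics/side0c.png

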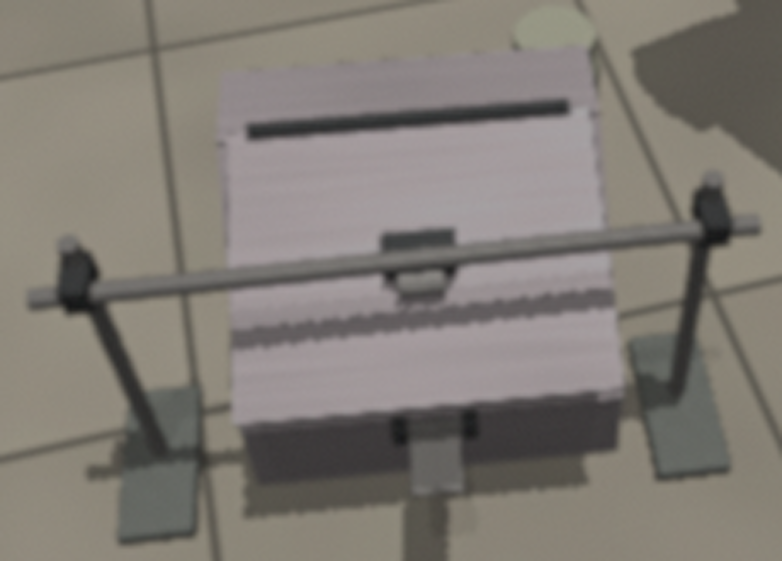

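The crops show the strap end (crop top (51,294), side (437,490)), lid lower corners (top (120,168)/(85,430), side (620,393)/(240,424)), rear box corners (top (395,183)/(355,475)) and bar ends (top (178,35)/(118,533)).

```bash
cat > h.py <<'E'
import numpy as np, cv2
from station import bot
def ray(s,px):
    f=200/np.tan(np.radians(s["vertical_fov"]/2))
    K=np.array([[f,0,s["cx"]],[0,f,s["cy"]],[0,0,1]])
    u=cv2.undistortPoints(np.array([[px]],float),K,np.array(s["distortion"]))[0,0]
    T=np.array(s["world_from_camera"]); d=T[:3,:3]@np.array([u[0],-u[1],-1])
    return T[:3,3],d/np.linalg.norm(d)
def proj(s,P):
    f=200/np.tan(np.radians(s["vertical_fov"]/2)); T=np.array(s["world_from_camera"])
    c=T[:3,:3].T@(np.asarray(P)-T[:3,3]); u=np.array([c[0],-c[1]])/-c[2]; u=u*(1+s["distortion"][0]*(u@u))
    return np.array([s["cx"],s["cy"]])+f*u
def plane(s,px,z):
    o,d=ray(s,px); return o+d*(z-o[2])/d[2]
def tri(s1,p1,s2,p2):
    (a,d),(b,e)=ray(s1,p1),ray(s2,p2)
    t=np.linalg.lstsq(np.c_[d,-e],b-a,rcond=None)[0]
    p,q=a+d*t[0],b+e*t[1]; return (p+q)/2,np.linalg.norm(p-q)
E
python3 - <<'E'
from h import *
np.set_printoptions(precision=4,suppress=True)
T,S=bot.snapshot("top"),bot.snapshot("side")
tp=lambda x,y:(235+x/3-.33,75+y/3-.33)
sp=lambda x,y:(170+x/3.4-.35,145+y/3.4-.35)
P={}
for n,a,b in [("tip",(51,294),(437,490)),("lidR",(120,168),(620,393)),("lidL",(85,430),(240,424)),("rearA",(395,183),(590,47)),("rearB",(355,475),(222,70)),("barA",(178,35),(758,224)),("barB",(118,533),(30,298)),
 ("lidR_",(120,168),(240,424)),("lidL_",(85,430),(620,393)),("rearA_",(395,183),(222,70)),("rearB_",(355,475),(590,47)),("barA_",(178,35),(30,298)),("barB_",(118,533),(758,224))]:
    P[n]=tri(T,tp(*a),S,sp(*b)); print(n,*P[n])
for n,p,z in [("rearA",(395,183),.188),("rearB",(355,475),.188),("hA",(320,174),.188),("hB",(280,459),.188),("barA",(178,35),.21),("barB",(118,533),.21)]:
    print(n,plane(T,tp(*p),z))
for n,p,z in [("rearA",(590,47),.188),("rearB",(222,70),.188),("barA",(758,224),.21),("barB",(30,298),.21)]: print("side",n,plane(S,sp(*p),z))
E
```

```text
tip [0.6254 0.2081 0.1095] 0.002214046182087816
lidR [0.6206 0.1887 0.2448] 0.20125117558431102
lidL [0.6124 0.1817 0.1995] 0.21567773586840205
rearA [ 0.5837 -0.0149  0.2875] 0.22242091163271654
rearB [ 0.5814 -0.0319  0.244 ] 0.23120268566123844
barA [0.6276 0.1847 0.4427] 0.32042927619266387
barB [0.6012 0.1839 0.4014] 0.3521335453018019
lidR_ [0.7281 0.1455 0.1254] 0.0027024577143855725
lidL_ [0.5075 0.1794 0.1162] 0.0028976450863718263
rearA_ [ 0.7001 -0.0834  0.1845] 0.0006047590409434756
rearB_ [ 0.4624 -0.0448  0.1803] 0.004657403513499088
barA_ [0.819  0.0892 0.2067] 0.00047816969202565615
barB_ [0.4223 0.1445 0.2052] 0.002535459705946653
rearA [ 0.6997 -0.0831  0.188 ]
rearB [ 0.4648 -0.0451  0.188 ]
hA [ 0.7085 -0.0227  0.188 ]
hB [0.4788 0.0147 0.188 ]
barA [0.8183 0.089  0.21  ]
barB [0.4238 0.1435 0.21  ]
side rearA [ 0.4629 -0.0363  0.188 ]
side rearB [ 0.6996 -0.0795  0.188 ]
side barA [0.4232 0.1484 0.21  ]
side barB [0.8178 0.092  0.21  ]
```

```bash
cat > plan.py <<'E'
import numpy as np, sys
from scipy.spatial.transform import Rotation as Ro
from station import bot
np.set_printoptions(precision=4,suppress=True)
a=np.radians(-8.6); xb=np.array([np.sin(a),-np.cos(a),0]); yb=np.array([np.cos(a),np.sin(a),0]); zb=np.array([0,0,1.])
O=np.array([.5969,.0369,0]); B=np.c_[xb,yb,zb]
c,s=np.cos(np.radians(40)),np.sin(np.radians(40))
def un(u,n,y=0): return box(-.111+u*c-n*s,y,.074+u*s+n*c)   # metres, latch hinge axes
def box(x,y,z): return O+B@np.array([x,y,z])
def tobox(p): return B.T@(p-O)
def Rt(lean):
    l=np.radians(lean); z=np.sin(l)*xb-np.cos(l)*zb; return np.c_[np.cross(yb,z),yb,z]
def cur():
    st=bot.read_state(); return st["position"],Ro.from_euler("xyz",st["tool_rot"]).as_matrix(),st
def shift(tip,R=None):   # tool-axes shift bringing the fingertip to tip
    p,Rc,_=cur(); R=Rc if R is None else R; return R.T@(tip-(p+.008*Rc[:,2]))
def turn(lean): return Ro.from_matrix(cur()[1].T@Rt(lean)).as_rotvec()
def show():
    p,R,st=cur(); tip=p+.008*R[:,2]; b=tobox(tip)*1000; du,dz=b[0]+111,b[2]-74
    print("t",st["t"],"tip box mm",b,"u,n",du*c+dz*s,-du*s+dz*c,"lean",np.degrees(np.arctan2(R[:,2]@xb,-R[2,2])),"yerr",R[:,1]@xb,R[2,1],"F box",B.T@st["contact_force"],"j",st["joints"])
E
python3 - <<'E'
from plan import *
show()
p,R,_=cur(); print("travel", R.T@(np.array([.64,.27,.42])-(p+[0,0,.185])), "turn",turn(45))
E
```

```text
t 0.2 tip box mm [ 583.2189 -327.5652  226.3275] u,n 629.7167672098188 -329.5456770230942 lean -0.046380913342796405 yerr 0.8718333072193094 -0.0008552644052785319 F box [-0.0989  0.327  -0.4081] j [-1.355   0.3424  1.5246  0.      1.2754 -0.146 ]
travel [ 0.6941 -0.5508 -0.0001] turn [-0.4157 -0.7097 -1.0016]
```

```bash
python3 -m creep '[[[0,0,-0.045],[0,0,0]],[[0,0,-0.045],[0,0,0]],[[0,0,-0.045],[0,0,0]],[[0,0,-0.045],[0,0,0]]]' -1
```

```text
t: 0.7
position: [0.1858, -0.4907, 0.4161]
tool_rot: [-3.141, -0.0, 0.362]
contact_force: [-0.3, -0.6, 0.3]
grip_width: 0.619
grip_force: 0.0
```

```bash
python3 -m creep '[[[0.0347,-0.0275,0],[0,0,0]],[[0.0347,-0.0275,0],[0,0,0]],[[0.0347,-0.0275,0],[0,0,0]],[[0.0347,-0.0275,0],[0,0,0]],[[0.0347,-0.0275,0],[0,0,0]]]' | head -2
python3 -m creep '[[[0.0347,-0.0275,0],[0,0,0]],[[0.0347,-0.0275,0],[0,0,0]],[[0.0347,-0.0275,0],[0,0,0]],[[0.0347,-0.0275,0],[0,0,0]],[[0.0347,-0.0275,0],[0,0,0]]]' | head -2
python3 -m creep '[[[0.0347,-0.0275,0],[0,0,0]],[[0.0347,-0.0275,0],[0,0,0]],[[0.0347,-0.0275,0],[0,0,0]],[[0.0347,-0.0275,0],[0,0,0]],[[0.0347,-0.0275,0],[0,0,0]]]' | head -2
python3 -m creep '[[[0.0347,-0.0275,0],[0,0,0]],[[0.0347,-0.0275,0],[0,0,0]],[[0.0347,-0.0275,0],[0,0,0]],[[0.0347,-0.0275,0],[0,0,0]],[[0,0,0],[0,0,0]]]'
python3 -c "
from plan import *
show(); print(turn(45),turn(40))"
```

```text
t: 1.32
position: [0.2999, -0.2996, 0.4146]
t: 1.95
position: [0.4135, -0.1096, 0.4147]
t: 2.58
position: [0.5272, 0.0804, 0.4145]
t: 3.2
position: [0.6184, 0.2337, 0.4116]
tool_rot: [-3.141, 0.004, 0.365]
contact_force: [0.5, -0.9, -0.5]
grip_width: 0.002
grip_force: 0.0
t 3.2 tip box mm [-197.7372   -8.2375  403.5604] u,n 145.392750079383 308.2115346047267 lean 0.06750352936472338 yerr 0.8702404266891451 -0.0008003234706849724 F box [ 0.7752  0.657  -0.4742] j [0.2453 0.5949 0.6445 0.0004 1.906  1.4512]
[-0.4162 -0.7066 -0.9976] [-0.3705 -0.628  -1.0097]
```

```bash
python3 -m creep '[[[0,0,0],[-0.0297,-0.0505,-0.0713]],[[0,0,0],[-0.0297,-0.0505,-0.0713]],[[0,0,0],[-0.0297,-0.0505,-0.0713]],[[0,0,0],[-0.0297,-0.0505,-0.0713]],[[0,0,0],[-0.0297,-0.0505,-0.0713]]]' | head -2
python3 -m creep '[[[0,0,0],[-0.0297,-0.0505,-0.0713]],[[0,0,0],[-0.0297,-0.0505,-0.0713]],[[0,0,0],[-0.0297,-0.0505,-0.0713]],[[0,0,0],[-0.0297,-0.0505,-0.0713]],[[0,0,0],[-0.0297,-0.0505,-0.0713]]]' | head -2
python3 -m creep '[[[0,0,0],[-0.0297,-0.0505,-0.0713]],[[0,0,0],[-0.0297,-0.0505,-0.0713]],[[0,0,0],[-0.0297,-0.0505,-0.0713]],[[0,0,0],[-0.0297,-0.0505,-0.0713]],[[0,0,0],[0,0,0]]]'
python3 -c "
from plan import *
show(); print(turn(45),'pre-lid',shift(un(.038,.11)),'at face open', shift(un(.038,.05)), 'shut',shift(un(.038,-.003)))"
```

```text
t: 3.82
position: [0.6174, 0.23, 0.4152]
t: 4.45
position: [0.6121, 0.227, 0.4113]
t: 5.08
position: [0.6115, 0.228, 0.4108]
tool_rot: [3.134, 0.784, 1.415]
contact_force: [-0.4, -0.3, -0.3]
grip_width: 0.006
grip_force: 0.0
t 5.075 tip box mm [-185.4689  -14.0903  405.0899] u,n 155.77398193963216 301.49730410225874 lean 44.913248743779555 yerr 0.0009901595688904209 0.005045989761456149 F box [ 0.3128 -0.3225 -0.2514] j [ 0.5068  0.9573  0.1835 -0.8787  2.3255  0.1402]
[ 0.0029 -0.0015 -0.0043] pre-lid [0.1338 0.013  0.1807] at face open [0.1389 0.0128 0.2405] shut [0.1435 0.0126 0.2933]
```

```bash
python3 -m creep '[[[0.0268,0.0026,0.0361],[0,0,0]],[[0.0268,0.0026,0.0361],[0,0,0]],[[0.0268,0.0026,0.0361],[0,0,0]],[[0.0268,0.0026,0.0361],[0,0,0]],[[0.0268,0.0026,0.0361],[0,0,0]]]' | head -2
python3 -m creep '[[[0,0,0],[0,0,0]],[[0.001,0,0.012],[0,0,0]],[[0.001,0,0.012],[0,0,0]],[[0.001,0,0.012],[0,0,0]],[[0.001,0,0.012],[0,0,0]]]'
python3 -c "
from plan import *
show(); print('shut',shift(un(.038,-.003)))
s=bot.snapshot('side');import cv2;cv2.imwrite('pics/s1.png',s['color'][:,:,::-1])"
```

```text
t: 5.7
position: [0.6217, 0.1927, 0.1879]
t: 6.32
position: [0.6169, 0.1625, 0.1515]
tool_rot: [3.132, 0.783, 1.412]
contact_force: [-0.1, -0.8, 0.0]
grip_width: 0.001
grip_force: 0.0
t 6.325 tip box mm [-121.5737    1.0245  145.833 ] u,n 38.073392397036294 61.82393217811183 lean 44.847119994459966 yerr 0.0013382337635411059 0.006953165495247493 F box [0.835  0.0216 0.0339] j [ 0.427   0.9123  0.9721 -0.6428  1.7154  0.639 ]
shut [ 0.0055 -0.0013  0.0646]
```

View pics/s1.png

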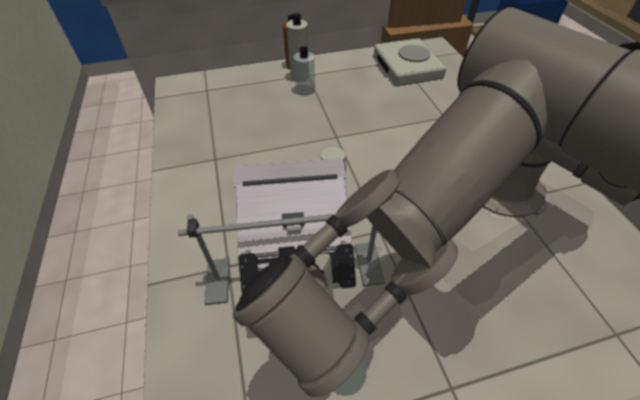

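The side view shows the gripper in front of the lid, leaning out and clear of the bar, with the wrist above the bar's right end. Pressing the lid now.

```bash
python3 -m creep '[[[0.0007,0,0.008],[0,0,0]],[[0.0007,0,0.008],[0,0,0]],[[0.0007,0,0.008],[0,0,0]],[[0.0007,0,0.008],[0,0,0]]]' | sed -n '1,4p'
python3 -m creep '[[[0.0007,0,0.008],[0,0,0]],[[0.0007,0,0.008],[0,0,0]]]' | sed -n '1,4p'
python3 -m creep '[[[0.0007,0,0.008],[0,0,0]]]' | sed -n '1,4p'
python3 -c "
from plan import *
show(); print('shut',shift(un(.038,-.003)))"
```

```text
t: 6.88
position: [0.614, 0.1427, 0.1267]
tool_rot: [3.132, 0.783, 1.413]
contact_force: [0.9, 2.9, 1.2]
t: 7.12
position: [0.6125, 0.1323, 0.1142]
tool_rot: [3.133, 0.783, 1.413]
contact_force: [0.4, 2.8, 0.8]
t: 7.25
position: [0.6117, 0.1272, 0.108]
tool_rot: [3.133, 0.783, 1.413]
contact_force: [0.1, 3.1, 1.6]
t 7.25 tip box mm [-85.8395   1.1913 102.2989] u,n 37.46420257126675 5.505361608159824 lean 44.85334469372957 yerr 0.0011120554690293902 0.006353946769136476 F box [-3.0253 -0.4025  1.6067] j [ 0.3856  0.9158  1.094  -0.6542  1.5924  0.6836]
shut [ 0.0002 -0.0012  0.0085]
```

```bash
for k in 1; do
python3 -m creep '[[[0,0,0.004],[0,0,0]],[[0,0,0.002],[0,0,0]]]' | sed -n '1,4p'
python3 -m creep '[[[0,0,0.0015],[0,0,0]]]' | sed -n '1,4p'; done
python3 -c "
from plan import *
show(); print('shut',shift(un(.038,-.003)))"
```

```text
t: 7.5
position: [0.6111, 0.1231, 0.104]
tool_rot: [3.133, 0.783, 1.413]
contact_force: [0.6, 3.2, 2.5]
t: 7.62
position: [0.611, 0.1223, 0.1031]
tool_rot: [3.133, 0.783, 1.413]
contact_force: [-1.0, 2.6, 0.7]
t 7.625 tip box mm [-80.8622   1.1812  97.4683] u,n 38.172021212489945 -1.3944111453401575 lean 44.85650905438905 yerr 0.0011764977562642447 0.006383634481425482 F box [-2.4627 -1.4264  0.7454] j [ 0.3797  0.916   1.1086 -0.6567  1.5775  0.6884]
shut [ 0.0003 -0.0012  0.0016]
```

Keep going until the force rises sharply at the stop.

```bash
python3 -m creep '[[[0,0,0.0015],[0,0,0]],[[0,0,0],[0,0,0]]]' | sed -n '2p;4p'
python3 -m creep '[[[0,0,0.001],[0,0,0]],[[0,0,0],[0,0,0]]]' | sed -n '2p;4p'
python3 -m creep '[[[0,0,0.001],[0,0,0]],[[0,0,0],[0,0,0]]]' | sed -n '2p;4p'
python3 -c "
from plan import *
show()"
```

```text
position: [0.6109, 0.1214, 0.1022]
contact_force: [-0.0, 3.8, 0.5]
position: [0.6109, 0.1213, 0.1021]
contact_force: [-2.1, 7.4, 4.8]
position: [0.6109, 0.1212, 0.102]
contact_force: [-2.7, 10.3, 7.3]
t 8.375 tip box mm [-79.7988   1.2836  96.3046] u,n 38.23864616707115 -2.969468593586374 lean 44.766207857511795 yerr 0.00024533177265420846 0.008314127793694503 F box [-9.8164 -4.2032  7.2596] j [ 0.3784  0.9147  1.1141 -0.6573  1.5709  0.6908]
```

```bash
python3 -m creep '[[[0,0,0.0025],[0,0,0]],[[0,0,0],[0,0,0]]]' | sed -n '2p;4p'
python3 -m creep '[[[0,0,-0.015],[0,0,0]],[[0,0,-0.02],[0,0,0]],[[0,0,-0.03],[0,0,0]],[[0,0,-0.03],[0,0,0]],[[0,0,0],[0,0,0]]]' | sed -n '2p;4p'
python3 -c "
from plan import *
show(); print(shift(box(-.230,0,.150)),turn(60))"
```

```text
position: [0.6109, 0.121, 0.1018]
contact_force: [-3.7, 16.5, 14.8]
position: [0.6208, 0.1852, 0.1674]
contact_force: [0.2, -0.4, -0.9]
t 9.25 tip box mm [-144.6051    1.4781  161.7214] u,n 30.64323073657859 88.79938867109057 lean 44.798723506804485 yerr 0.00017164473756183895 0.00932986541064934 F box [ 0.3864  0.2105 -0.9089] j [ 0.4524  0.9279  0.8928 -0.6398  1.7785  0.6209]
[ 0.0688 -0.0016 -0.0519] [ 0.0056 -0.2653 -0.0075]
```

```bash
python3 -m creep '[[[0.023,0,-0.0173],[0,0,0]],[[0.023,0,-0.0173],[0,0,0]],[[0.023,0,-0.0173],[0,0,0]]]' | sed -n '2p;4p'
python3 -m creep '[[[0,0,0],[0.002,-0.088,-0.003]],[[0,0,0],[0.002,-0.088,-0.003]],[[0,0,0],[0.002,-0.088,-0.003]],[[0,0,0],[0,0,0]]]' | sed -n '2p;4p'
python3 -c "
from plan import *
show(); print(shift(box(-.217,0,.110)),shift(box(-.161,0,.0775)))
s=bot.snapshot('side');import cv2;cv2.imwrite('pics/s2.png',s['color'][:,:,::-1])"
```

```text
position: [0.6331, 0.2679, 0.1529]
contact_force: [-0.7, -0.4, -0.1]
position: [0.6326, 0.2681, 0.1503]
contact_force: [-0.1, -0.0, -0.2]
t 10.125 tip box mm [-226.9663    0.7402  146.3089] u,n -42.356062561921085 129.93356216517623 lean 60.22936451257917 yerr 0.0003011535284391585 -0.009245541770461219 F box [ 0.0434 -0.1351 -0.2331] j [ 0.5808  1.2581  0.3866 -0.8739  2.1469  0.4821]
[ 0.0266 -0.0004  0.0267] [ 0.027  -0.0001  0.0914]
```

View pics/s2.png

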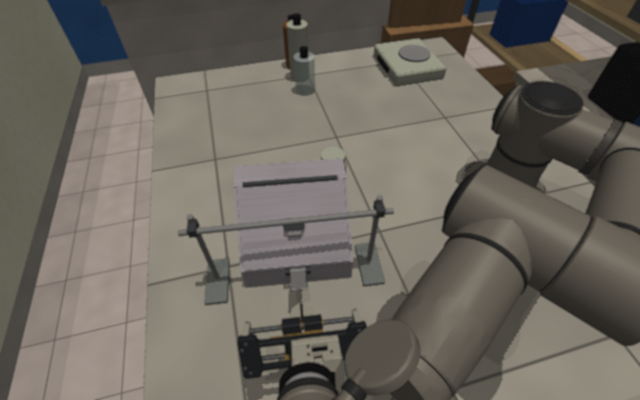

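Lid is down flat (housing now at (293,229)), the strap stands out at (298,280), and the gripper sits ahead of it. The flask is hidden behind the gripper near (345,370), so I'll check its clearance numerically.

Run:
```python
from plan import *; from h import *
T=bot.snapshot("top"); S=bot.snapshot("side")
a=cv2.imread("pics/top0.png"); b=cv2.imread("pics/side0.png")
for px in [(210,197),(207,195)]: print("top base",tobox(plane(T,px,0))*1000)
print("top neck",tobox(plane(T,(197.5,194),.125))*1000,"side neck",tobox(plane(S,(348,351),.125))*1000)
print("side base",tobox(plane(S,(345,378),.0))*1000)
```

```text
top base [-298.7391  -72.4744    0.    ]
top base [-307.9132  -67.9653    0.    ]
top neck [-300.7653  -71.8308  125.    ] side neck [-304.7179  -70.7611  125.    ]
side base [-314.0238  -69.7053    0.    ]
```

```bash
python3 -m creep '[[[0,0,0],[0,0.088,0]],[[0,0,0],[0,0.088,0]],[[0,0,0],[0,0.088,0]],[[0,0,0],[0,0,0]]]' | sed -n '2p;4p'
python3 -c "
from plan import *
show(); print(turn(45),shift(box(-.203,0,.121)),shift(box(-.168,0,.086)))"
```

```text
position: [0.6339, 0.2676, 0.1582]
contact_force: [-0.7, 0.3, 1.0]
t 10.775 tip box mm [-227.9751    2.0451  152.4616] u,n -39.173967224482325 135.29517220146067 lean 44.67018025281284 yerr 0.00262695785064206 0.00010334169846615282 F box [-0.1442 -0.7646  1.0463] j [ 0.5339  1.0805  0.586  -0.627   1.9558  0.5905]
[-0.0018 -0.0058 -0.0019] [ 0.0044 -0.002   0.0399] [ 0.0041 -0.0019  0.0894]
```

```bash
python3 -m creep '[[[0.002,-0.001,0.02],[0,0,0]],[[0.002,0,0.02],[0,0,0]],[[0.002,0,0.02],[0,0,0]]]' | sed -n '2p;4p'
python3 -m creep '[[[0.001,0,0.015],[0,0,0]],[[0.001,0,0.014],[0,0,0]],[[0,0,0],[0,0,0]]]' | sed -n '2p;4p'
python3 -c "
from plan import *
show()
s=bot.snapshot('side');import cv2;cv2.imwrite('pics/s3.png',cv2.resize(s['color'][170:400,170:450,::-1],None,fx=2.6,fy=2.6))"
```

```text
position: [0.6259, 0.2309, 0.107]
contact_force: [0.1, 0.1, -0.3]
position: [0.6228, 0.2118, 0.0847]
contact_force: [-0.6, 0.1, 0.2]
t 11.525 tip box mm [-171.1766   -0.6046   79.0889] u,n -42.82687130852147 42.579077919185075 lean 44.968176700256166 yerr 0.0009174630464977246 -0.00613737973873929 F box [-0.0226 -0.5955  0.2119] j [ 0.4801  1.0484  0.865  -0.613   1.7298  0.6884]
```

View pics/s3.png

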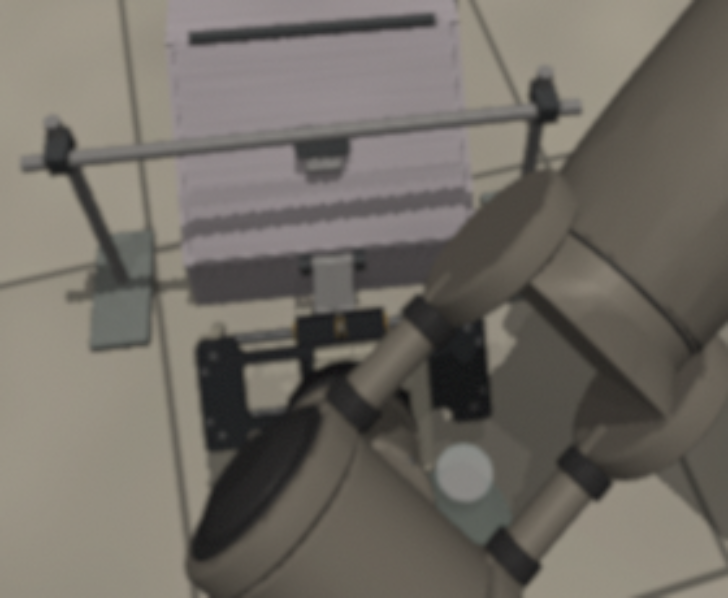

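The flask still stands at crop (465,475), clear, and the closed fingers at (340,325) lie just under the strap end at (333,305). Now sweep the strap up.

```bash
python3 -m creep '[[[-0.01,0,-0.003],[0,0,0]],[[-0.01,0,-0.003],[0,0,0]],[[-0.011,0,-0.004],[0,0,0]]]' | sed -n '2p;4p'
python3 -m creep '[[[-0.01,0,0],[0,0,0]],[[-0.01,0,0],[0,0,0]]]' | sed -n '2p;4p'
python3 -m creep '[[[-0.009,0,0.004],[0,0,0]],[[-0.009,0,0.004],[0,0,0]]]' | sed -n '2p;4p'
python3 -c "
from plan import *
show()
s=bot.snapshot('side');import cv2;cv2.imwrite('pics/s4.png',cv2.resize(s['color'][170:400,170:450,::-1],None,fx=2.6,fy=2.6))"
```

```text
position: [0.6212, 0.1977, 0.1157]
contact_force: [0.8, -0.1, -0.2]
position: [0.619, 0.1833, 0.1293]
contact_force: [0.3, 1.0, -0.2]
position: [0.6161, 0.1649, 0.1358]
contact_force: [0.1, -0.2, -1.3]
t 12.45 tip box mm [-123.7608   -0.1662  130.1438] u,n 26.31316386855544 51.211113404021646 lean 44.87105998704335 yerr 0.0005328937728026749 -0.004607568987903488 F box [ 0.1747  0.1725 -1.3101] j [ 0.4286  0.9322  0.9745 -0.636   1.7047  0.6456]
```

View pics/s4.png

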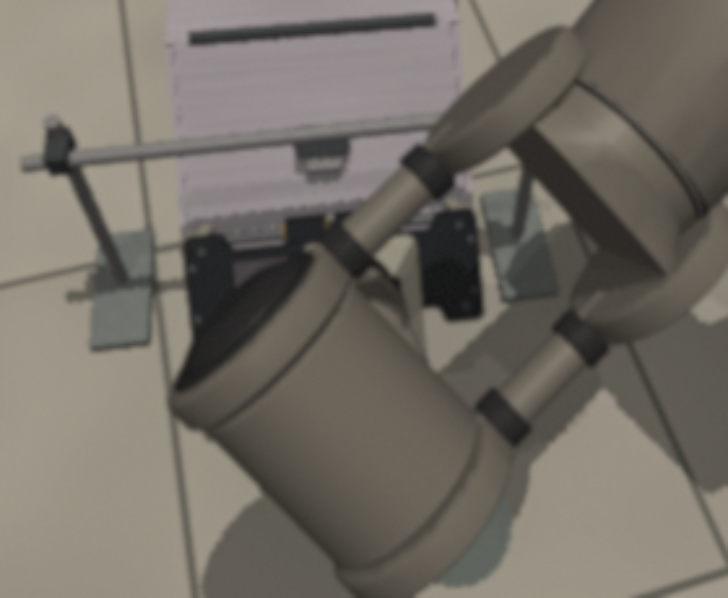

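The strap is hidden behind the gripper in this view (fingers at crop (305,230)); nothing else is disturbed. I'll continue the arc and judge by contact force.

```bash
python3 -m creep '[[[-0.007,0,0.0065],[0,0,0]],[[-0.007,0,0.0065],[0,0,0]]]' | sed -n '2p;4p'
python3 -m creep '[[[0,0,0.005],[0,0,0]],[[0,0,0.005],[0,0,0]],[[0,0,0],[0,0,0]]]' | sed -n '2p;4p'
python3 -c "
from plan import *
show()
print(shift(un(.048,.03)),shift(un(.045,.02)),shift(un(.045,.002)))
s=bot.snapshot('wrist');import cv2;cv2.imwrite('pics/w5.png',s['color'][:,:,::-1])"
```

```text
position: [0.6133, 0.1461, 0.1362]
contact_force: [-0.2, 0.6, -0.6]
position: [0.6121, 0.1395, 0.1287]
contact_force: [-0.1, 0.1, 0.4]
t 13.125 tip box mm [-98.0392  -0.3026 123.0607] u,n 41.46414533634085 29.25158237270025 lean 44.89629365550014 yerr 0.0005920162942898498 -0.0052603192841421675 F box [-0.0836 -0.1337  0.4229] j [ 0.3994  0.9088  1.0471 -0.6455  1.6497  0.6527]
[-0.0066  0.0003 -0.0002] [-0.0027  0.0003  0.0095] [-0.0012  0.0004  0.0275]
```

View pics/w5.png

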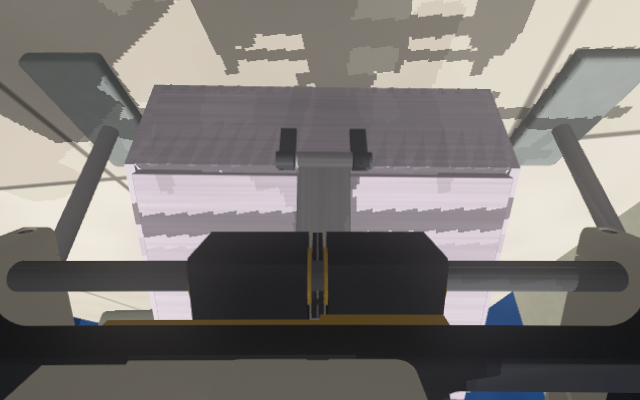

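The wrist view shows the strap (297–352, 155–232) swung up over the lid edge, held under the fingertips, knuckles at (285,150) and (360,150). Press it down.

```bash
python3 -m creep '[[[-0.0013,0,0.005],[0,0,0]],[[-0.0013,0,0.005],[0,0,0]],[[0,0,0.004],[0,0,0]]]' | sed -n '2p;4p'
python3 -m creep '[[[0,0,0.003],[0,0,0]],[[0,0,0],[0,0,0]]]' | sed -n '2p;4p'
python3 -m creep '[[[0,0,0.002],[0,0,0]],[[0,0,0],[0,0,0]]]' | sed -n '2p;4p'
python3 -c "
from plan import *
show()"
```

```text
position: [0.6105, 0.1278, 0.1211]
contact_force: [0.0, -0.4, 0.9]
position: [0.6101, 0.1258, 0.1188]
contact_force: [-0.3, 0.6, -0.5]
position: [0.61, 0.1246, 0.1175]
contact_force: [-0.3, -0.3, -0.1]
t 14.05 tip box mm [-83.0737  -0.2284 111.875 ] u,n 45.7383467140417 11.063269528977703 lean 44.86670216249033 yerr 0.0003691357912936938 -0.004483953601768342 F box [ 0.3529 -0.22   -0.0825] j [ 0.3818  0.9036  1.092  -0.6519  1.6074  0.6641]
```

```bash
python3 -m creep '[[[0,0,0.0015],[0,0,0]],[[0,0,0],[0,0,0]]]' | sed -n '2p;4p'
python3 -m creep '[[[0,0,0.0015],[0,0,0]],[[0,0,0],[0,0,0]]]' | sed -n '2p;4p'
python3 -m creep '[[[0,0,0.001],[0,0,0]],[[0,0,0],[0,0,0]]]' | sed -n '2p;4p'
python3 -c "
from plan import *
show()"
```

```text
position: [0.6099, 0.1238, 0.1168]
contact_force: [0.3, 1.2, 1.4]
position: [0.6099, 0.1234, 0.1164]
contact_force: [-0.2, 5.5, 6.2]
position: [0.6099, 0.1232, 0.1163]
contact_force: [-1.9, 7.1, 8.4]
t 14.8 tip box mm [-81.6372  -0.0714 110.5991] u,n 46.01864285924355 9.162526875876022 lean 44.778295399821886 yerr -0.0005509215327801646 -0.0020707160890546805 F box [-6.6886 -2.9528  8.3641] j [ 0.3801  0.9019  1.0987 -0.6528  1.5997  0.667 ]
```

```bash
python3 -m creep '[[[0,0,0.0008],[0,0,0]],[[0,0,0],[0,0,0]]]' | sed -n '2p;4p'
python3 -m creep '[[[0,0,0.0008],[0,0,0]],[[0,0,0],[0,0,0]]]' | sed -n '2p;4p'
python3 -c "
from plan import *
show()"
```

```text
position: [0.6098, 0.1225, 0.1157]
contact_force: [-0.6, 5.6, 7.2]
position: [0.6095, 0.1211, 0.1145]
contact_force: [-1.6, 3.3, 4.7]
t 15.3 tip box mm [-79.5202  -0.1634 108.7881] u,n 46.476281622189944 6.41439406920902 lean 44.855019062882704 yerr 6.74818150305523e-05 -0.0033761376148371824 F box [-2.9998 -2.0905  4.6591] j [ 0.3777  0.9028  1.1032 -0.6539  1.596   0.668 ]
```

It is moving past the bolt; follow it down.

```bash
python3 -m creep '[[[0,0,0.0012],[0,0,0]],[[0,0,0],[0,0,0]]]' | sed -n '2p;4p'
python3 -m creep '[[[0,0,0.0012],[0,0,0]],[[0,0,0],[0,0,0]]]' | sed -n '2p;4p'
python3 -m creep '[[[0,0,0.001],[0,0,0]],[[0,0,0],[0,0,0]]]' | sed -n '2p;4p'
python3 -c "
from plan import *
show()"
```

```text
position: [0.6093, 0.1201, 0.1135]
contact_force: [0.5, 3.5, 6.1]
position: [0.6091, 0.1188, 0.1116]
contact_force: [0.4, -1.1, 0.7]
position: [0.6091, 0.1185, 0.1113]
contact_force: [-0.8, 1.2, 2.4]
t 16.05 tip box mm [-76.867   -0.1982 105.6484] u,n 46.490598497380155 2.303814130921438 lean 44.85106013015189 yerr 0.00036547960306244594 -0.004191109524912029 F box [-1.0912 -1.0207  2.3614] j [ 0.3743  0.9037  1.1107 -0.6547  1.588   0.6704]
```

```bash
python3 -m creep '[[[0,0,0.001],[0,0,0]],[[0,0,0],[0,0,0]]]' | sed -n '2p;4p'
python3 -m creep '[[[0,0,-0.01],[0,0,0]],[[0,0,-0.02],[0,0,0]],[[0,0,-0.03],[0,0,0]],[[0,0,-0.035],[0,0,0]],[[0.01,0,-0.04],[0,0,0]]]' | sed -n '2p;4p'
python3 -m creep '[[[0.01,0,-0.04],[0,0,0]],[[0.005,0,-0.04],[0,0,0]],[[0,0,-0.03],[0,0,0]],[[0,0,0],[0,0,0]]]' | sed -n '2p;4p'
python3 -c "
from plan import *
show()
import cv2
a=[bot.snapshot('side')['color'][170:400,170:450,::-1],bot.snapshot('top')['color'][75:265,180:415,::-1]]
a=[cv2.resize(i,(390,int(390*i.shape[0]/i.shape[1]))) for i in a]
m=max(i.shape[0] for i in a); a=[cv2.copyMakeBorder(i,0,m-i.shape[0],0,0,0) for i in a]
cv2.imwrite('pics/end.png',cv2.hconcat(a))"
```

```text
position: [0.6091, 0.1184, 0.1111]
contact_force: [-1.4, 4.0, 5.8]
position: [0.6247, 0.219, 0.2003]
contact_force: [2.0, 0.4, 0.3]
position: [0.637, 0.3056, 0.2617]
contact_force: [0.8, 0.2, -0.5]
t 17.425 tip box mm [-265.9668   -0.6055  256.0872] u,n -1.668067685167287 239.0976843855873 lean 45.06194566682211 yerr -0.002262962516537864 -0.007860061009544284 F box [-0.3123  0.7974 -0.4611] j [ 0.5716  1.2001  0.0528 -0.7901  2.302   0.2957]
```

View pics/end.png

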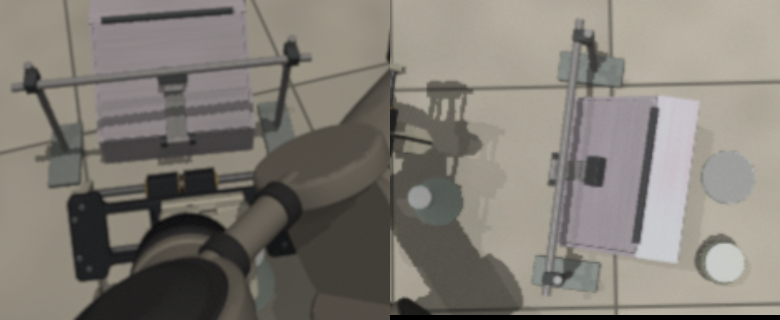

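The final view shows the strap running along the lid under the bolt (left (175,115)), with the flask (435,200), dish (728,177) and jar (722,262) standing and the gripper clear.

```bash
python3 -c "
from station import bot
print(bot.close_job())"
```

```text
the job is handed in; nothing more can be done
None
```

I shut the lid fully, then swung the strap up and pressed it with about 12 N at most until it snapped under the catch. The flask, bottle and dish are still standing where they were, and the gripper is clear of everything. The job was handed in at about 17.5 s.

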